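# Shut and clip the storeroom tin box

### The arm

A 6-joint arm with a two-finger parallel gripper is mounted at the origin on the work surface. World frame = base frame: x ahead of the robot, y to its left, z up, the work surface at z = 0. Lengths are in mm, angles in rad, forces in N, time in s.
With the tool pointing down it reaches from about 350 to 1000 mm from the base axis. Payload 7.1 kg.
Tool frame: the origin (TCP) lies between the finger pads; the fingertips stand 17 mm ahead of it and the grasp point (between the pads) lies 2 mm behind it; z points along the fingers, y is the direction in which the jaws open and shut (so a half turn about z gives the same grasp; the last joint's range is limited). The gripper opens to 85 mm and grips with 20 to 120 N. Pads are 22 mm wide; open, the fingers measure 114 mm over their backs; the gripper's body (76 mm by 85 mm) begins 54 mm behind the grasp point. The pads swing forward as they close: fully open they stand 13 mm farther back than shut.
Start: joints at [1.233, 0.423, 1.63, -0, 1.089, -0.019], TCP at [195.86, 593.501, 248.319] pointing down, gripper open.
Joint ranges: [-3, 3], [-0.9, 2.11], [0.09, 2.58], [-1.31, 4.45], [0.11, 2.69], [-2.54, 2.54]. Speed limits (rad/s): [2.39, 2.39, 3.01, 3.14, 3.14, 3.14].

### API

Orientations are given as a unit quaternion [x, y, z, w].
In Python, from plant import env gives the robot as it stands.
- The arm moves only by the shell command python3 -m jog 'ROWS'. ROWS is JSON, a list of rows, each an object of numbers: "tx", "ty", "tz": the shift along the tool's x, y, z in cm; "ax", "ay", "az": the turn, a rotation vector about the tool's x, y, z in degrees; "gripper": the closure in counts, from 0 (fully open) to 255 (shut). A call has exactly 8 rows; each row shifts and turns the commanded pose from where the row before left it, along the tool's axes as they then stand; what a row does not reach is not made up. A row lasts 1/8 s, in which the tool goes at most 62.5 mm and 10.7 degrees, less where a joint would pass 70% of its speed; a pose out of reach is approached as far as the arm can. A call is refused whole if a number of a shift passes 6.25 or a number of a turn 10.7, either way. A call with a gripper value outside its range is refused whole. The fingers move at their own pace and stop on an object; the grip force is fixed at half the most. Time passes only in rows, so rows that do not move let the fingers close, or fill a call up. It gives the time, the measured TCP pose, the force and the opening at its end, in the units of the state.
- env.get_state(): the state, without advancing time (a new reading comes with each control period).
- env.snapshot(name): name is "side" or "top"; returns the picture (480x640x3 uint8, red, green, blue); there is no depth.
- env.camera_params(name): a dict with "fx", "fy", "cx", "cy" (pixels), "view" (4x4, takes a point from world to camera coordinates). Camera axes: x right, y up, looking along -z (the intrinsics and any distortion apply to the point x, -y, -z); pixel columns grow to the right and rows downward; lengths in mm; the calibration is good to about 2 mm. A picture is of the moment at which its call begins. camera_params takes no time and is no camera call.
- env.sign_off(): hands the job in, once; it reports no verdict.
Trained networks look in the newest picture that a camera, given by its name, has taken for a name from the list of things; names that differ only in an ending like _2 or _b are one class to them, and where a whole thing is asked for, a point or a joint stands for the part that bears it (a point fixed in the world has none). Each returns a list of dicts, best first, with "score" (0 to 1); they miss things now and then, are a little off and sometimes report something else, mostly with a low value. They report only what shows in the picture. A call takes as long as a camera call.
- env.spot_in(label, camera): "extent" ([left, top, right, bottom] in pixels, round what is visible of it).
The state is a dict: "clock": time; "joint_positions": joint angles; "joint_vel": joint speeds; "tau": joint torques, N m; "position": TCP position; "eef_rot": TCP orientation; "contact_force": force on the tool from outside, world axes, zero at the start; "ft_torque": the same for the moment, N m; "grip_width": opening from 0.0 (shut) to 1.0 (fully open).
Only numpy, scipy, OpenCV 4.12 (cv2) and the standard library are available. Lean on these libraries where they do the work, as an engineer would, in place of code of your own. Each camera call takes 0.05 s, during which the arm holds its last target.

### The job

The clear storage box of tins was left with its lid half open: push the lid down until it is fully shut, then fold the clip on the lid's front edge down flat against the front of the box. Only push with the fingertips: do not pick anything up, do not fold the clip before the lid is shut, do not shove, tip or lift the box, leave the bottles, jars and tin around it where they stand, and finish with the hand clear of everything.

Things in the scene. Friction and masses are not known exactly. Their poses are not given: they have to be found in the camera images.
- crate: Clear plastic storage box standing loose on the table, 180 (its x, depth) x 260 (its y, width) x 90 mm high, full of tins, about 3 kg. Origin: centre of its underside. Its front face, with the clip, is its own -x side (x = -90 mm) and faces the robot, give or take 0.55 rad of yaw. The lid's hinge runs along its y at the far top edge.
- lid (a joint): Angle of the white lid, rad: 0 fully shut (level), growing as the front edge rises; stops at 0 and 1.5. Starts 0.6 to 1.1. Stiff hinge (0.35 Nm of friction): it stays wherever it is left, even slightly open, so push it all the way; 1 to 4 N on the outer face near the front edge moves it.
- clip (a joint): Angle of the grey clip relative to the lid, rad: 0 folded down (parallel to the box front when the lid is shut); 1.57 straight out in the lid's plane; stops at 0 and 1.9. Starts 1.2 to 1.75. It stays where it is left; 1.5 to 2.5 N near its free edge, down and then towards the box, folds it.
- lid_hinge (a point): Middle of the lid's hinge line, at the far top edge of the box (box frame x = +90, y = 0, z = 92 mm); its axes are the box's.
- lid_front (a point): Middle of the lid's front edge, on its outer (upper) face; moves with the lid, whose axes it has (z: normal of the outer face). The lid is 184 mm long from hinge line to front edge, 264 mm wide, 8 mm thick; the outer face lies 6 mm outside the hinge line, so at z = 98 mm when shut.
- clip_edge (a point): Middle of the clip's free edge, 42 mm from the clip's hinge line; moves with the clip, whose axes it has (-x: normal of the outer face, the one to push). Clip: plate 80 mm wide, 5 thick, 3 dark grip pads. Its hinge line is 188 mm in front of the lid's and, lid shut, at x = -98, z = 94 mm in the box frame; folded down, its outer face is at x = -100.5 mm, from z = 96 to 52 mm.
- sauce_a: Bystander: dark sauce bottle, 60 mm across, 210 mm tall, to the left of the box. Origin: centre of its underside.
- sauce_b: Bystander: dark sauce bottle, 60 mm across, 190 mm tall, to the right of the box. Origin: centre of its underside.
- pickle_jar: Bystander: glass jar, 70 mm across, 95 mm tall, close beside the box (its +y or -y side). Origin: centre of its underside.
- tin_can: Bystander: metal can, 68 mm across, 80 mm tall, close beside the box on the other side. Origin: centre of its underside.
- spice_pot: Bystander: small pot, 44 mm across, 70 mm tall, in front of one front corner of the box. Origin: centre of its underside.
- small_jar: Bystander: small jar, 48 mm across, 60 mm tall, in front of the other front corner. Origin: centre of its underside.

How it is judged (in metres and radians):
On the way, in this order (a step that is already met when the one before it is completed fails the run):
1. the lid is pushed fully shut (value of joint lid below 0.05 rad), for 0.2 s.
2. with the lid shut, the clip is folded down flat against the box front (value of joint lid below 0.05 rad and value of joint clip below 0.14 rad), for 0.2 s.
At the end, for the whole second after the job is handed in: The lid is shut (within 0.05 rad), the clip is folded down (within 0.14 rad), the box stands level and at rest within 30 mm of where it was, and every bystander stands within 30 mm of where it was, upright (all of step 2 and distance of each of crate, sauce_a, sauce_b, pickle_jar, tin_can, spice_pot, small_jar from where it was at the start of the episode below 0.03 m and angle between crate's own z axis and vertical below 0.05 rad and linear speed of crate below 0.02 m/s and angle between each of sauce_a, sauce_b, pickle_jar, tin_can, spice_pot, small_jar's own z axis and vertical below 0.3 rad); the robot touches nothing.
It fails at once if the clip was folded down before the lid was shut (value of joint lid above 0.15 rad and value of joint clip below 0.4 rad).
It fails at once if the box was shoved, tipped or lifted (over 30 mm, or 0.15 rad) (distance of crate from where it was at the start of the episode above 0.03 m or angle between crate's own z axis and vertical above 0.15 rad).
It fails at once if the box was lifted off the surface (over 12 mm) (height (world z) of crate above 0.012 m).
It fails at once if a bystander was picked up, pushed away (over 30 mm) or knocked over (distance of any of sauce_a, sauce_b, pickle_jar, tin_can, spice_pot, small_jar from where it was at the start of the episode above 0.03 m or angle between any of sauce_a, sauce_b, pickle_jar, tin_can, spice_pot, small_jar's own z axis and vertical above 0.5 rad).
It also fails if it takes over 51 s, if anything falls off the work surface, if the arm or the gripper's body presses on something with over 40 N, if the wrist force passes 120 N, or if a joint passes its speed limit or range.

## Working session

There is one attempt and no reset: what is moved stays moved. The work goes in short steps, Python scripts to look and compute and a shell command to move; the robot and the scene stay as the last step left them, time stands still between calls to the robot, and variables do not carry over. Pictures are saved under pics/ and viewed, and the job is handed in when it is done.

```bash
ls; mkdir -p pics; python3 - <<'E'
from plant import env
import cv2,numpy as np
s=env.get_state();print(s)
for n in("side","top"):
    im=env.snapshot(n);cv2.imwrite(f"pics/{n}0.png",im[:,:,::-1])
    p=env.camera_params(n);print(n,p)
    for l in ["crate","lid_front","clip_edge","sauce_a","pickle_jar","tin_can","spice_pot","small_jar"]:
        print(l,[(round(d['score'],2),np.round(d['extent']).tolist()) for d in env.spot_in(l,n)])
E
```

```text
pics
{'clock': 0.0, 'joint_positions': array([ 1.23298688e+00,  4.23863330e-01,  1.63072899e+00,  1.45280632e-05,
        1.08862964e+00, -1.89755680e-02]), 'joint_vel': array([-1.39856406e-03,  2.85548430e-04, -1.62418748e-03,  1.47966063e-03,
       -4.57873630e-05,  6.74475242e-04]), 'tau': array([-1.34148780e-03, -5.57385635e+01, -2.81742668e+01, -8.53351003e-05,
        7.41020136e-03,  2.15164471e-05]), 'position': array([195.68659892, 592.99361649, 247.51633012]), 'eef_rot': array([ 1.58745844e-01,  9.87319145e-01, -8.00579561e-04, -1.50888803e-04]), 'contact_force': array([ 0.00160844, -0.02294207, -0.28001371]), 'ft_torque': array([ 0.00741562, -0.06703926, -0.01700331]), 'grip_width': 1.0021478352175432}
side {'fx': 586.5730943002183, 'fy': 586.5730943002183, 'cx': 315.9421158132546, 'cy': 241.5599479806059, 'view': array([[ 9.48568591e-01, -3.16067985e-01, -1.78509398e-02,
        -5.40079355e+02],
       [ 1.83886871e-01,  5.04218110e-01,  8.43771128e-01,
        -1.80272318e+02],
       [-2.57688273e-01, -8.03657343e-01,  5.36406216e-01,
        -1.58015301e+03],
       
[... 982 characters left out ...]
[-1.08378676e-01,  2.16792847e-02,  9.93873267e-01,
        -1.56554004e+03],
       [ 0.00000000e+00,  0.00000000e+00,  0.00000000e+00,
         1.00000000e+00]])}
crate [(0.82, [329.0, 187.0, 432.0, 254.0])]
lid_front [(0.57, [339.0, 186.0, 429.0, 227.0]), (0.39, [120.0, 211.0, 162.0, 235.0]), (0.24, [411.0, 267.0, 432.0, 281.0])]
clip_edge [(0.84, [369.0, 220.0, 401.0, 230.0])]
sauce_a [(0.72, [466.0, 210.0, 500.0, 230.0]), (0.55, [126.0, 212.0, 162.0, 239.0])]
pickle_jar [(0.85, [300.0, 197.0, 325.0, 219.0])]
tin_can [(0.81, [427.0, 211.0, 445.0, 232.0]), (0.51, [318.0, 257.0, 338.0, 274.0])]
spice_pot [(0.6, [414.0, 265.0, 432.0, 282.0])]
small_jar [(0.68, [322.0, 260.0, 336.0, 274.0])]
```

```bash
python3 - <<'E'
import cv2
a=cv2.imread("pics/side0.png")[110:430,210:510];cv2.imwrite("pics/side0c.png",cv2.resize(a,None,fx=1.85*1.0,fy=1.85,interpolation=cv2.INTER_CUBIC))
a=cv2.imread("pics/top0.png")[160:310,280:480];cv2.imwrite("pics/top0c.png",cv2.resize(a,None,fx=4,fy=4,interpolation=cv2.INTER_CUBIC))
E
```

```text
(no output)
```

View pics/side0.png

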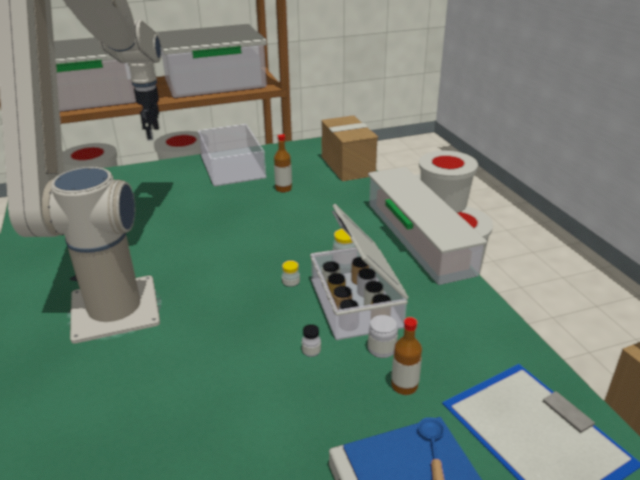

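View pics/top0.png

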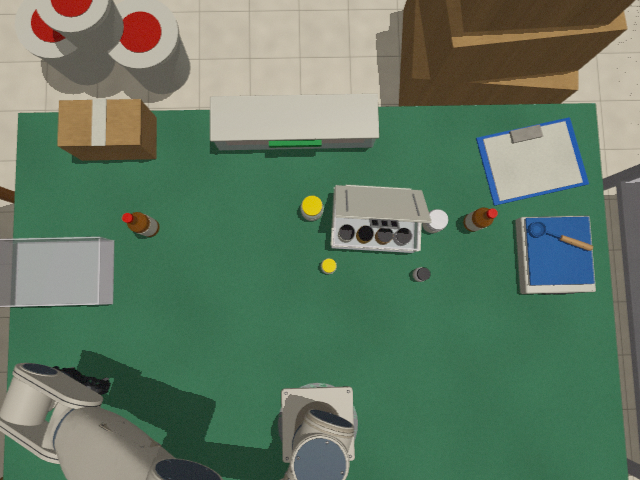

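```bash
sleep 0
```

```text
(no output)
```

View pics/side0c.png

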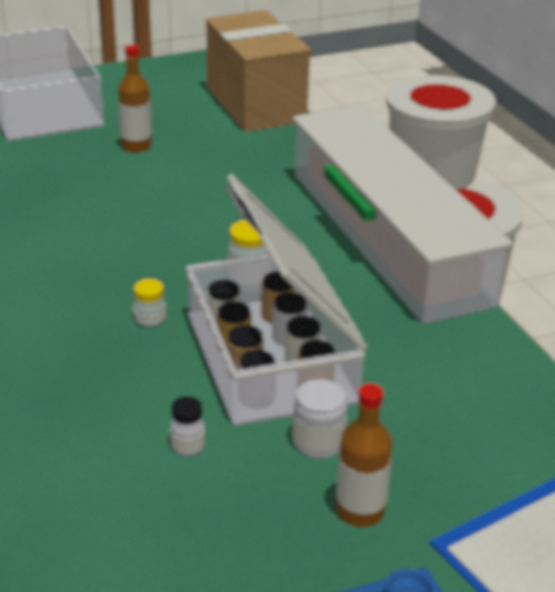

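View pics/top0c.png

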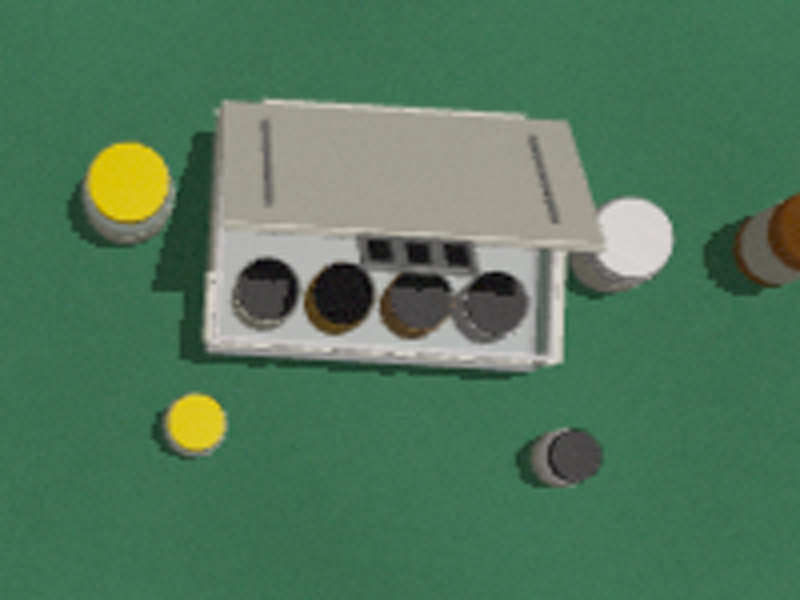

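```bash
cat > h.py <<'E'
import numpy as np,cv2
from plant import env
P={n:env.camera_params(n) for n in("side","top")}
def proj(n,p):
    c=P[n];q=np.c_[np.atleast_2d(p),np.ones(len(np.atleast_2d(p)))]@np.array(c['view']).T
    return np.c_[c['cx']+c['fx']*q[:,0]/-q[:,2],c['cy']+c['fy']*q[:,1]/q[:,2]]
def ray(n,uv,z):
    c=P[n];V=np.array(c['view']);R=V[:3,:3];o=-R.T@V[:3,3]
    d=R.T@np.array([(uv[0]-c['cx'])/c['fx'],-(uv[1]-c['cy'])/c['fy'],-1]);return o+d*(z-o[2])/d[2]
def W(s,p):
    x,y,t=s[:3];p=np.atleast_2d(p);c,sn=np.cos(t),np.sin(t)
    return np.c_[x+c*p[:,0]-sn*p[:,1],y+sn*p[:,0]+c*p[:,1],p[:,2]]
def lidp(a,l,y,n): # l from hinge to front, n normal offset -> box frame
    return [90-l*np.cos(a)-n*np.sin(a)*-1*-1 if 0 else 90-l*np.cos(a)+n*np.sin(a),y,92+l*np.sin(a)+n*np.cos(a)]
def clipp(a,c,r,y,n=0): # r from clip hinge; n outward
    # clip hinge at l=188,n=2; direction: angle c=pi/2 -> along l ; c=0 -> along -n
    dl,dn=np.sin(c),-np.cos(c); ol,on=np.cos(c),np.sin(c)
    return lidp(a,188+r*dl+n*ol,y,2+r*dn+n*on)
E
python3 - <<'E'
from h import *
from scipy.optimize import least_squares
obs=[('top','b',(-90,130,90),(331.5,247)),('top','b',(-90,-130,90),(420,250.5)),
('top','l',(184,132,6),(334.3,215.5)),('top','l',(184,-132,6),(431,221)),
('top','l',(0,132,6),(335.5,185.8)),('top','l',(0,-132,6),(422.5,190.5)),
('top','c',(42,40,0),(370.3,225.7)),('top','c',(42,-40,0),(399.5,228)),
('side','l',(184,132,6),(334.3,205.7)),
('side','l',(0,-132,2),(405.7,297.6)),('side','b',(-90,-130,0),(338,336)),('side','b',(-90,130,90),(312,254.5)),('side','b',(-90,-130,90),(337,312))]
def pt(s,k,q):
    if k=='b':p=q
    elif k=='l':p=lidp(s[3],*q)
    else:p=clipp(s[3],s[4],q[0],q[1],q[2])
    return W(s,p)
f=lambda s:np.concatenate([proj(n,pt(s,k,q))[0]-o for n,k,q,o in obs])
r=least_squares(f,[650,-130,0,.9,1.5],loss='soft_l1');s=r.x
print(s,f(s).reshape(-1,2).round(1).tolist())
np.save('s.npy',s)
for n,uv,z,nm in [('top',(312,205),95,'pickle'),('top',(439,219),80,'tin'),('top',(329,266),62,'yel'),('top',(422.5,274),68,'blk'),('side',(311,355),0,'blk'),('side',(290,285),0,'yel'),('side',(405,391),0,'sauceR'),('side',(383,353),0,'tin')]:
    print(nm,ray(n,uv,z).round())
for n,z in(('side',None),('top',None)):
    im=cv2.imread(f'pics/{n}0.png')
    def L(pts,c):
        cv2.polylines(im,[np.round(proj(n,np.vstack(pts))*8).astype(int)],True,c,1,cv2.LINE_AA,3)
    for zz in(0,90):L([pt(s,'b',(a,b,zz)) for a,b in((-90,-130),(90,-130),(90,130),(-90,130))],(0,0,255))
    L([pt(s,'l',q) for q in((0,-132,6),(184,-132,6),(184,132,6),(0,132,6))],(255,0,0))
    L([pt(s,'c',q) for q in((0,-40,0),(42,-40,0),(42,40,0),(0,40,0))],(0,255,255))
    u0,v0=(280,160) if n=='top' else (270,180)
    cv2.imwrite(f'pics/{n}fit.png',cv2.resize(im[v0:v0+150,u0:u0+200],None,fx=4,fy=4))
E
```

```text
[ 6.16683784e+02 -1.94847903e+02 -7.72421403e-02  8.76397813e-01
  1.70602764e+00] [[1.0, -1.5], [-1.5, -0.4], [1.0, 0.4], [0.3, 0.1], [-0.6, -1.0], [-1.0, -0.9], [-0.4, 0.3], [0.3, -0.3], [-0.4, -1.7], [2.0, 1.5], [-1.7, 4.2], [-1.1, -0.3], [-0.7, 0.0]]
pickle [661.   0.  95.]
tin [ 612. -387.   80.]
yel [477. -47.  62.]
blk [ 445. -331.   68.]
blk [ 441. -346.    0.]
yel [473. -58.   0.]
sauceR [ 604. -526.    0.]
tin [ 608. -398.    0.]
```

View pics/topfit.png

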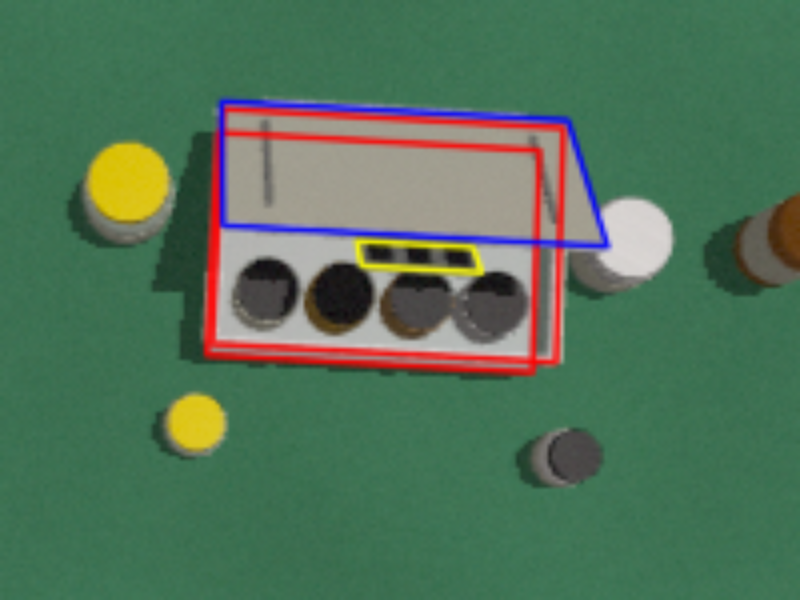

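View pics/sidefit.png

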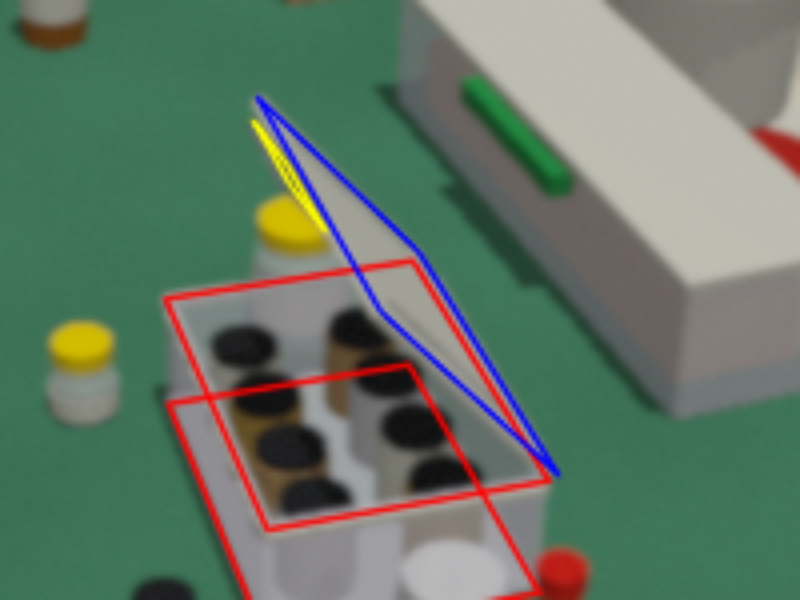

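```bash
python3 -m jog '[{"tz":-5,"az":-7,"gripper":255},{"tz":-4,"az":-6.9,"gripper":255},{"tx":-2.6,"ty":-4.1,"gripper":255},{"tx":-2.6,"ty":-4.1,"gripper":255},{"tx":-2.6,"ty":-4.1,"gripper":255},{"tx":-2.6,"ty":-4.1,"gripper":255},{"tx":-2.6,"ty":-4.1,"gripper":255},{"tx":-2.6,"ty":-4.1,"gripper":255}]'
cat > where.py <<'E'
from h import *
from scipy.spatial.transform import Rotation as R
s=np.load('s.npy');st=env.get_state();p=st['position'];t=s[2]
d=p[:2]-s[:2];print('t',st['clock'],'pos',p.round(1),'box tip',(d@[np.cos(t),np.sin(t)]).round(1),(d@[-np.sin(t),np.cos(t)]).round(1),(p[2]-17).round(1),'F',st['contact_force'].round(1),'w',st['grip_width'].round(2))
m=R.from_quat(st['eef_rot']).as_matrix();print('yaw err deg',np.degrees(np.arctan2(m[1,1],m[0,1])-np.pi/2-t).round(1),'tz',m[:,2].round(3))
E
python3 where.py
```

```text
invalid input
Traceback (most recent call last):
  File "where.py", line 4, in <module>
    d=p[:2]-s[:2];print('t',st['clock'],'pos',p.round(1),'box tip',(d@[np.cos(t),np.sin(t)]).round(1),(d@[-np.sin(t),np.cos(t)]).round(1),(p[2]-17).round(1),'F',st['contact_force'].round(1),'w',st['grip_width'].round(2))
                                                                                                                                                                                                  ^^^^^^^^^^^^^^^^^^^^^^
AttributeError: 'float' object has no attribute 'round'
```

```bash
sed -i "s/st\['grip_width'\].round(2)/round(st['grip_width'],2)/" where.py; python3 -m jog '[{"tx":0,"ty":0,"tz":-5,"ax":0,"ay":0,"az":-7,"gripper":255},{"tx":0,"ty":0,"tz":-4,"ax":0,"ay":0,"az":-6.9,"gripper":255},{"tx":-2.6,"ty":-4.1,"tz":0,"ax":0,"ay":0,"az":0,"gripper":255},{"tx":-2.6,"ty":-4.1,"tz":0,"ax":0,"ay":0,"az":0,"gripper":255},{"tx":-2.6,"ty":-4.1,"tz":0,"ax":0,"ay":0,"az":0,"gripper":255},{"tx":-2.6,"ty":-4.1,"tz":0,"ax":0,"ay":0,"az":0,"gripper":255},{"tx":-2.6,"ty":-4.1,"tz":0,"ax":0,"ay":0,"az":0,"gripper":255},{"tx":-2.6,"ty":-4.1,"tz":0,"ax":0,"ay":0,"az":0,"gripper":255}]'
python3 where.py
```

```text
clock: 1.9
position: [333.2, 335.0, 338.5]
eef_rot: [0.038, 0.999, 0.0, 0.0]
contact_force: [0.2, -0.0, 0.5]
grip_width: 0.003
t 1.9 pos [333.2 335.  338.5] box tip -323.5 506.3 321.5 F [ 0.2 -0.   0.5] w 0.0
yaw err deg 0.1 tz [ 0.001  0.    -1.   ]
```

```bash
python3 -m jog '[{"tx":-3.1,"ty":-5,"tz":0,"ax":0,"ay":0,"az":0,"gripper":255},{"tx":-3.1,"ty":-5,"tz":0,"ax":0,"ay":0,"az":0,"gripper":255},{"tx":-3.1,"ty":-5,"tz":0,"ax":0,"ay":0,"az":0,"gripper":255},{"tx":-3.1,"ty":-5,"tz":0,"ax":0,"ay":0,"az":0,"gripper":255},{"tx":-3.1,"ty":-5,"tz":0,"ax":0,"ay":0,"az":0,"gripper":255},{"tx":-3.1,"ty":-5,"tz":0,"ax":0,"ay":0,"az":0,"gripper":255},{"tx":-3.1,"ty":-5,"tz":0,"ax":0,"ay":0,"az":0,"gripper":255},{"tx":-3.1,"ty":-5,"tz":0,"ax":0,"ay":0,"az":0,"gripper":255}]'
python3 where.py
```

```text
clock: 2.9
position: [550.2, -83.3, 338.6]
eef_rot: [0.038, 0.999, 0.0, 0.0]
contact_force: [0.4, 1.0, -0.5]
grip_width: -0.001
t 2.9 pos [550.2 -83.3 338.6] box tip -74.9 106.1 321.6 F [ 0.4  1.  -0.5] w -0.0
yaw err deg 0.0 tz [ 0.001  0.    -1.   ]
```

```bash
python3 -m jog '[{"tx":-2.5,"ty":-3.5,"tz":0,"ax":0,"ay":0,"az":0,"gripper":255},{"tx":-2.5,"ty":-3.5,"tz":0,"ax":0,"ay":0,"az":0,"gripper":255},{"tx":-2.5,"ty":-3.6,"tz":0,"ax":0,"ay":0,"az":0,"gripper":255},{"tx":0,"ty":0,"tz":2,"ax":0,"ay":0,"az":0,"gripper":255},{"tx":0,"ty":0,"tz":2,"ax":0,"ay":0,"az":0,"gripper":255},{"tx":0,"ty":0,"tz":2,"ax":0,"ay":0,"az":0,"gripper":255},{"tx":0,"ty":0,"tz":1.5,"ax":0,"ay":0,"az":0,"gripper":255},{"tx":0,"ty":0,"tz":0,"ax":0,"ay":0,"az":0,"gripper":255}]'
python3 where.py; python3 - <<'E'
from h import *
for n,u0,v0 in(('side',270,130),('top',280,130)):
    im=env.snapshot(n)[:,:,::-1];cv2.imwrite(f'pics/{n}1.png',cv2.resize(im[v0:v0+150,u0:u0+200],None,fx=4,fy=4))
E
```

```text
clock: 3.9
position: [615.6, -192.5, 262.1]
eef_rot: [0.038, 0.999, 0.0, -0.001]
contact_force: [-0.6, 0.1, 0.4]
grip_width: 0.0
t 3.9 pos [ 615.6 -192.5  262.1] box tip -1.3 2.2 245.1 F [-0.6  0.1  0.4] w 0.0
yaw err deg 0.1 tz [-0.002  0.001 -1.   ]
```

View pics/side1.png

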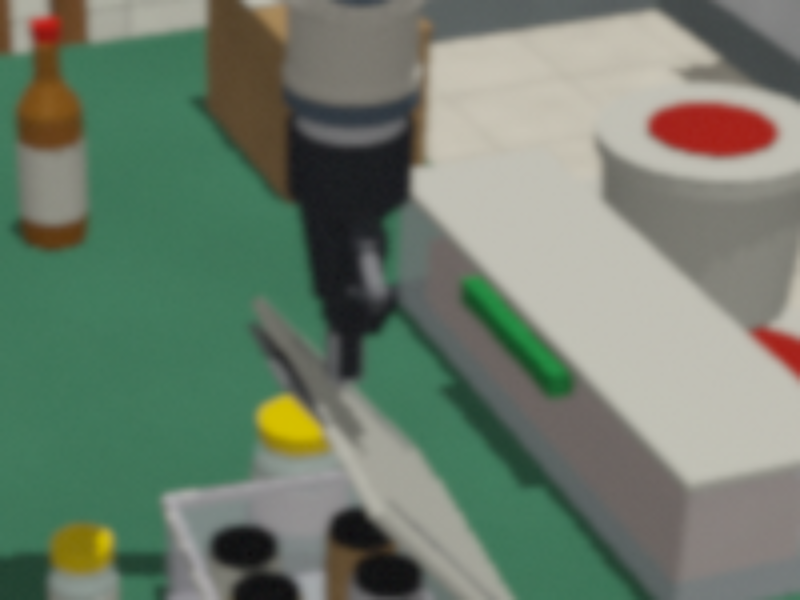

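```bash
python3 -m jog '[{"tx":0,"ty":0,"tz":1.2,"ax":0,"ay":0,"az":0,"gripper":255},{"tx":0,"ty":0,"tz":1.1,"ax":0,"ay":0,"az":0,"gripper":255},{"tx":1,"ty":0,"tz":1,"ax":0,"ay":0,"az":0,"gripper":255},{"tx":1.1,"ty":0,"tz":1,"ax":0,"ay":0,"az":0,"gripper":255},{"tx":1,"ty":0,"tz":1.3,"ax":0,"ay":0,"az":0,"gripper":255},{"tx":1,"ty":0,"tz":1.4,"ax":0,"ay":0,"az":0,"gripper":255},{"tx":0.7,"ty":0,"tz":1.5,"ax":0,"ay":0,"az":0,"gripper":255},{"tx":0.7,"ty":0,"tz":1.5,"ax":0,"ay":0,"az":0,"gripper":255}]'
python3 where.py; python3 - <<'E'
from h import *
for n,u0,v0 in(('side',270,130),('top',280,130)):
    im=env.snapshot(n)[:,:,::-1];cv2.imwrite(f'pics/{n}2.png',cv2.resize(im[v0:v0+150,u0:u0+200],None,fx=4,fy=4))
E
```

```text
clock: 5.0
position: [560.8, -188.6, 162.2]
eef_rot: [0.038, 0.999, 0.0, -0.0]
contact_force: [0.8, -0.8, 0.8]
grip_width: 0.002
t 5.0 pos [ 560.8 -188.6  162.2] box tip -56.2 1.9 145.2 F [ 0.8 -0.8  0.8] w 0.0
yaw err deg 0.1 tz [-0.  0. -1.]
```

View pics/side2.png

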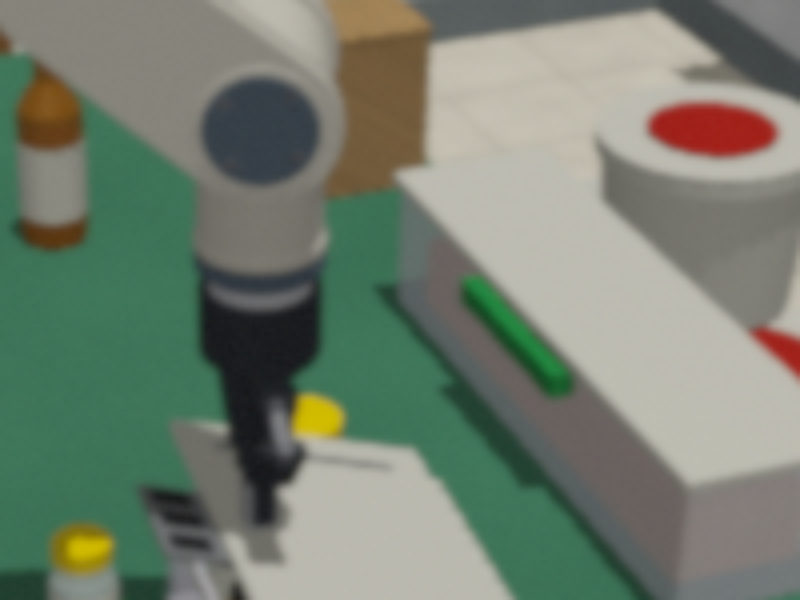

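```bash
python3 -m jog '[{"tx":0.3,"ty":0,"tz":1.2,"ax":0,"ay":0,"az":0,"gripper":255},{"tx":0.3,"ty":0,"tz":1.2,"ax":0,"ay":0,"az":0,"gripper":255},{"tx":0.1,"ty":0,"tz":1,"ax":0,"ay":0,"az":0,"gripper":255},{"tx":0.1,"ty":0,"tz":0.8,"ax":0,"ay":0,"az":0,"gripper":255},{"tx":0,"ty":0,"tz":0.4,"ax":0,"ay":0,"az":0,"gripper":255},{"tx":0,"ty":0,"tz":0.2,"ax":0,"ay":0,"az":0,"gripper":255},{"tx":0,"ty":0,"tz":0,"ax":0,"ay":0,"az":0,"gripper":255},{"tx":0,"ty":0,"tz":0,"ax":0,"ay":0,"az":0,"gripper":255}]'
python3 where.py
```

```text
clock: 6.1
position: [553.6, -188.0, 115.6]
eef_rot: [0.038, 0.999, -0.0, 0.0]
contact_force: [-0.3, 0.6, -0.2]
grip_width: 0.005
t 6.1 pos [ 553.6 -188.   115.6] box tip -63.4 1.9 98.6 F [-0.3  0.6 -0.2] w 0.0
yaw err deg 0.1 tz [ 0.001 -0.    -1.   ]
```

```bash
python3 -m jog '[{"tx":0,"ty":0,"tz":0.1,"ax":0,"ay":0,"az":0,"gripper":255},{"tx":0,"ty":0,"tz":0.1,"ax":0,"ay":0,"az":0,"gripper":255},{"tx":0,"ty":0,"tz":0.1,"ax":0,"ay":0,"az":0,"gripper":255},{"tx":0,"ty":0,"tz":0,"ax":0,"ay":0,"az":0,"gripper":255},{"tx":0,"ty":0,"tz":0,"ax":0,"ay":0,"az":0,"gripper":255},{"tx":0,"ty":0,"tz":0,"ax":0,"ay":0,"az":0,"gripper":255},{"tx":0,"ty":0,"tz":0,"ax":0,"ay":0,"az":0,"gripper":255},{"tx":0,"ty":0,"tz":0,"ax":0,"ay":0,"az":0,"gripper":255}]'
python3 where.py
```

```text
clock: 7.1
position: [553.7, -188.1, 114.8]
eef_rot: [0.038, 0.999, -0.0, 0.001]
contact_force: [-7.5, 2.2, 22.3]
grip_width: -0.002
t 7.1 pos [ 553.7 -188.1  114.8] box tip -63.3 1.9 97.8 F [-7.5  2.2 22.3] w -0.0
yaw err deg 0.1 tz [ 0.001 -0.    -1.   ]
```

```bash
python3 -m jog '[{"tx":0,"ty":0,"tz":-1.3,"ax":0,"ay":0,"az":0,"gripper":255},{"tx":0,"ty":0,"tz":-3,"ax":0,"ay":0,"az":0,"gripper":255},{"tx":0,"ty":0,"tz":-3,"ax":0,"ay":0,"az":0,"gripper":255},{"tx":2.5,"ty":0,"tz":-1,"ax":0,"ay":0,"az":0,"gripper":255},{"tx":4,"ty":0,"tz":0,"ax":0,"ay":0,"az":0,"gripper":255},{"tx":4,"ty":0,"tz":0,"ax":0,"ay":0,"az":0,"gripper":255},{"tx":4,"ty":0,"tz":0,"ax":0,"ay":0,"az":0,"gripper":255},{"tx":0,"ty":0,"tz":0,"ax":0,"ay":0,"az":0,"gripper":255}]'
python3 where.py; python3 - <<'E'
from h import *
for n,u0,v0 in(('side',270,180),('top',280,160)):
    im=env.snapshot(n)[:,:,::-1];cv2.imwrite(f'pics/{n}3f.png',im);cv2.imwrite(f'pics/{n}3.png',cv2.resize(im[v0:v0+150,u0:u0+200],None,fx=4,fy=4))
E
```

```text
clock: 8.1
position: [406.2, -176.3, 195.3]
eef_rot: [0.039, 0.999, 0.0, -0.001]
contact_force: [1.1, 0.0, -0.2]
grip_width: 0.002
t 8.1 pos [ 406.2 -176.3  195.3] box tip -211.3 2.2 178.3 F [ 1.1  0.  -0.2] w 0.0
yaw err deg 0.0 tz [-0.002  0.001 -1.   ]
```

View pics/side3.png

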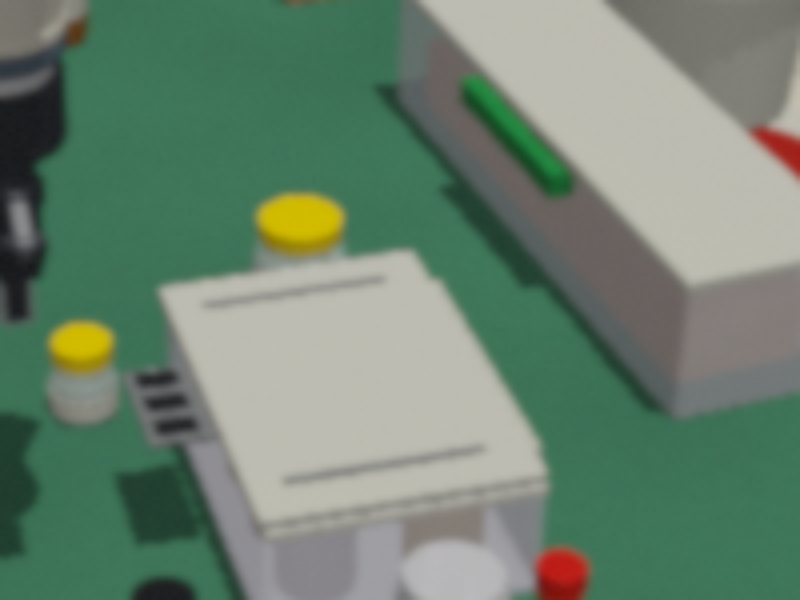

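View pics/top3.png

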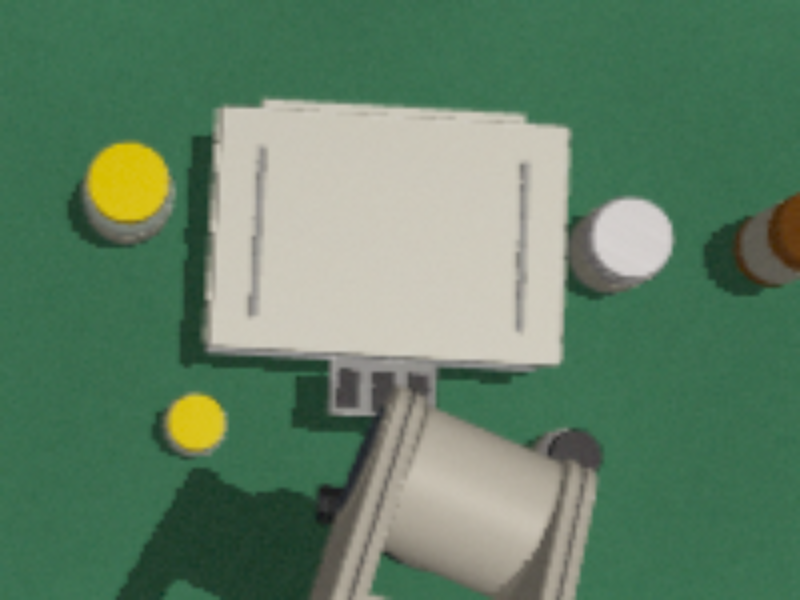

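```bash
python3 - <<'E'
from h import *
s=np.load('s.npy');t=s[2]
def b(p):d=p[:2]-s[:2];return (d@[np.cos(t),np.sin(t)]).round(1),(d@[-np.sin(t),np.cos(t)]).round(1)
for nm,u,v,z in(('clipL',330,412,97),('clipR',436,416,97),('lidL',206,346,98),('lidR',560,364,98),('lidBL',218,108,98),('lidBR',570,128,98)):
    print(nm,b(ray('top',(280+u/4,160+v/4),z)))
E
```

```text
clipL (np.float64(-138.5), np.float64(38.0))
clipR (np.float64(-137.2), np.float64(-41.3))
lidL (np.float64(-94.1), np.float64(133.1))
lidR (np.float64(-93.3), np.float64(-132.8))
lidBL (np.float64(87.3), np.float64(133.0))
lidBR (np.float64(86.9), np.float64(-134.9))
```

```bash
python3 -m jog '[{"tx":-4,"ty":-0.2,"tz":0,"ax":0,"ay":0,"az":0,"gripper":255},{"tx":-4,"ty":0,"tz":2,"ax":0,"ay":0,"az":0,"gripper":255},{"tx":0,"ty":0,"tz":2.5,"ax":0,"ay":0,"az":0,"gripper":255},{"tx":0,"ty":0,"tz":2.2,"ax":0,"ay":0,"az":0,"gripper":255},{"tx":0,"ty":0,"tz":1,"ax":0,"ay":0,"az":0,"gripper":255},{"tx":0,"ty":0,"tz":1,"ax":0,"ay":0,"az":0,"gripper":255},{"tx":0,"ty":0,"tz":1,"ax":0,"ay":0,"az":0,"gripper":255},{"tx":0,"ty":0,"tz":0,"ax":0,"ay":0,"az":0,"gripper":255}]'
python3 where.py; python3 - <<'E'
from h import *
n,u0,v0='side',270,180
im=env.snapshot(n)[:,:,::-1];cv2.imwrite(f'pics/{n}4.png',cv2.resize(im[v0:v0+150,u0:u0+200],None,fx=4,fy=4))
E
```

```text
clock: 9.2
position: [488.3, -185.0, 97.9]
eef_rot: [0.038, 0.999, 0.0, -0.0]
contact_force: [-0.4, -0.5, -0.8]
grip_width: -0.002
t 9.2 pos [ 488.3 -185.    97.9] box tip -128.8 -0.1 80.9 F [-0.4 -0.5 -0.8] w -0.0
yaw err deg 0.1 tz [-0.001  0.    -1.   ]
```

View pics/side4.png

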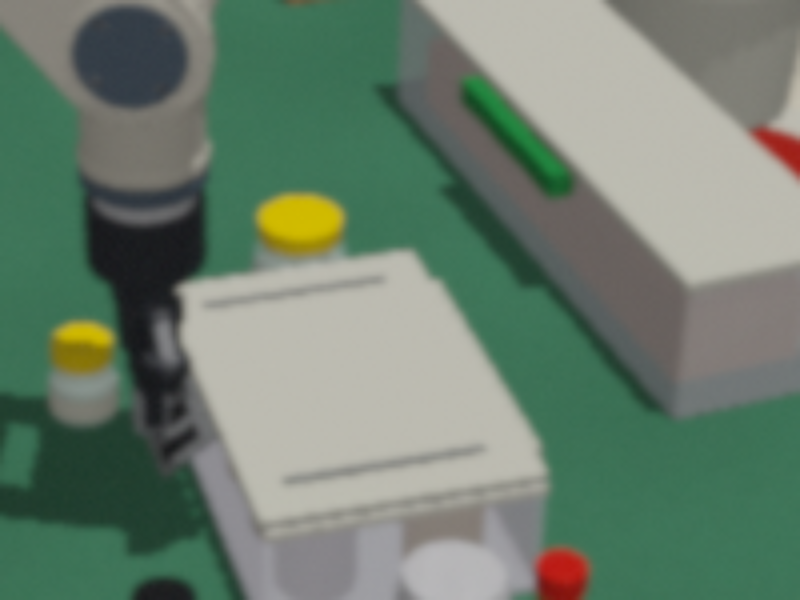

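```bash
python3 -m jog '[{"tx":0,"ty":0,"tz":1,"ax":0,"ay":0,"az":0,"gripper":255},{"tx":0,"ty":0,"tz":1,"ax":0,"ay":0,"az":0,"gripper":255},{"tx":-0.4,"ty":0,"tz":0,"ax":0,"ay":0,"az":0,"gripper":255},{"tx":-0.4,"ty":0,"tz":0,"ax":0,"ay":0,"az":0,"gripper":255},{"tx":-0.4,"ty":0,"tz":0,"ax":0,"ay":0,"az":0,"gripper":255},{"tx":-0.3,"ty":0,"tz":0,"ax":0,"ay":0,"az":0,"gripper":255},{"tx":0,"ty":0,"tz":0,"ax":0,"ay":0,"az":0,"gripper":255},{"tx":0,"ty":0,"tz":0,"ax":0,"ay":0,"az":0,"gripper":255}]'
python3 where.py
```

```text
clock: 10.25
position: [503.9, -186.3, 78.6]
eef_rot: [0.038, 0.999, -0.0, 0.001]
contact_force: [-0.1, -1.1, 0.5]
grip_width: 0.002
t 10.25 pos [ 503.9 -186.3   78.6] box tip -113.1 -0.2 61.6 F [-0.1 -1.1  0.5] w 0.0
yaw err deg 0.1 tz [ 0.001 -0.    -1.   ]
```

Nudge inward in small steps until a contact force shows.

```bash
python3 -m jog '[{"tx":-0.1,"ty":0,"tz":0,"ax":0,"ay":0,"az":0,"gripper":255},{"tx":-0.1,"ty":0,"tz":0,"ax":0,"ay":0,"az":0,"gripper":255},{"tx":0,"ty":0,"tz":0,"ax":0,"ay":0,"az":0,"gripper":255},{"tx":0,"ty":0,"tz":0,"ax":0,"ay":0,"az":0,"gripper":255},{"tx":0,"ty":0,"tz":0,"ax":0,"ay":0,"az":0,"gripper":255},{"tx":0,"ty":0,"tz":0,"ax":0,"ay":0,"az":0,"gripper":255},{"tx":0,"ty":0,"tz":0,"ax":0,"ay":0,"az":0,"gripper":255},{"tx":0,"ty":0,"tz":0,"ax":0,"ay":0,"az":0,"gripper":255}]'
python3 where.py
```

```text
clock: 11.25
position: [505.4, -186.3, 78.3]
eef_rot: [0.038, 0.999, -0.0, -0.0]
contact_force: [-1.5, -0.9, 1.1]
grip_width: 0.001
t 11.25 pos [ 505.4 -186.3   78.3] box tip -111.6 -0.1 61.3 F [-1.5 -0.9  1.1] w 0.0
yaw err deg 0.1 tz [-0. -0. -1.]
```

```bash
python3 -m jog '[{"tx":-0.1,"ty":0,"tz":0,"ax":0,"ay":0,"az":0,"gripper":255},{"tx":-0.1,"ty":0,"tz":0,"ax":0,"ay":0,"az":0,"gripper":255},{"tx":-0.1,"ty":0,"tz":0,"ax":0,"ay":0,"az":0,"gripper":255},{"tx":0,"ty":0,"tz":0,"ax":0,"ay":0,"az":0,"gripper":255},{"tx":0,"ty":0,"tz":0,"ax":0,"ay":0,"az":0,"gripper":255},{"tx":0,"ty":0,"tz":0,"ax":0,"ay":0,"az":0,"gripper":255},{"tx":0,"ty":0,"tz":0,"ax":0,"ay":0,"az":0,"gripper":255},{"tx":0,"ty":0,"tz":0,"ax":0,"ay":0,"az":0,"gripper":255}]'
python3 where.py;  python3 - <<'E'
from h import *
n,u0,v0='side',270,180
im=env.snapshot(n)[:,:,::-1];cv2.imwrite(f'pics/{n}5.png',cv2.resize(im[v0:v0+150,u0:u0+200],None,fx=4,fy=4))
E
```

```text
clock: 12.25
position: [507.3, -186.4, 78.1]
eef_rot: [0.038, 0.999, 0.0, -0.001]
contact_force: [-4.7, -1.7, 2.8]
grip_width: 0.001
t 12.25 pos [ 507.3 -186.4   78.1] box tip -109.7 -0.0 61.1 F [-4.7 -1.7  2.8] w 0.0
yaw err deg 0.1 tz [-0.002  0.001 -1.   ]
```

View pics/side5.png

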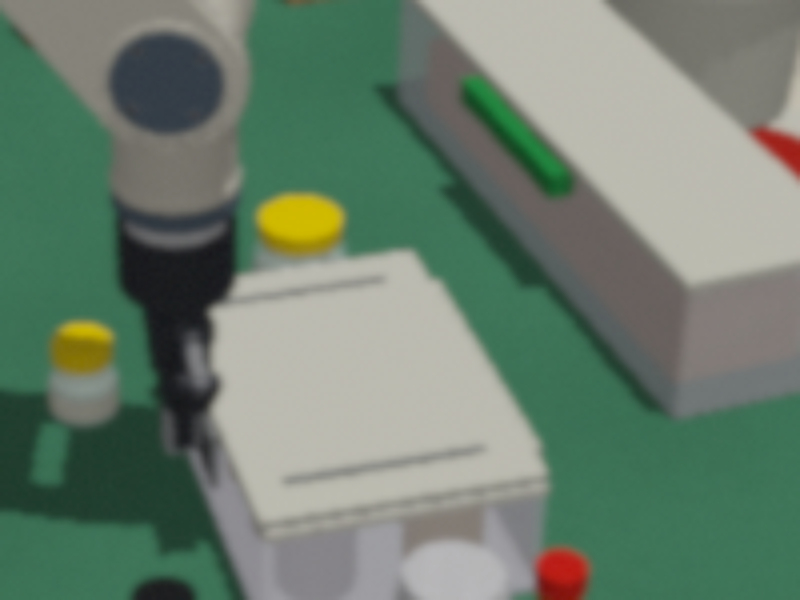

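```bash
python3 -m jog '[{"tx":-0.1,"ty":0,"tz":0,"ax":0,"ay":0,"az":0,"gripper":255},{"tx":-0.1,"ty":0,"tz":0,"ax":0,"ay":0,"az":0,"gripper":255},{"tx":0,"ty":0,"tz":0,"ax":0,"ay":0,"az":0,"gripper":255},{"tx":0,"ty":0,"tz":0,"ax":0,"ay":0,"az":0,"gripper":255},{"tx":0,"ty":0,"tz":0,"ax":0,"ay":0,"az":0,"gripper":255},{"tx":0,"ty":0,"tz":0,"ax":0,"ay":0,"az":0,"gripper":255},{"tx":0,"ty":0,"tz":0,"ax":0,"ay":0,"az":0,"gripper":255},{"tx":0,"ty":0,"tz":0,"ax":0,"ay":0,"az":0,"gripper":255}]'
python3 where.py
```

```text
clock: 13.3
position: [507.4, -186.3, 78.0]
eef_rot: [0.038, 0.999, 0.001, -0.003]
contact_force: [-12.4, -3.4, 8.2]
grip_width: 0.001
t 13.3 pos [ 507.4 -186.3   78. ] box tip -109.6 0.1 61.0 F [-12.4  -3.4   8.2] w 0.0
yaw err deg 0.1 tz [-0.006  0.001 -1.   ]
```

```bash
python3 -m jog '[{"tx":0.6,"ty":0,"tz":0,"ax":0,"ay":0,"az":0,"gripper":255},{"tx":1.5,"ty":0,"tz":0,"ax":0,"ay":0,"az":0,"gripper":255},{"tx":3,"ty":0,"tz":0,"ax":0,"ay":0,"az":0,"gripper":255},{"tx":3,"ty":0,"tz":-2,"ax":0,"ay":0,"az":0,"gripper":255},{"tx":2,"ty":0,"tz":-4,"ax":0,"ay":0,"az":0,"gripper":255},{"tx":0,"ty":0,"tz":-5,"ax":0,"ay":0,"az":0,"gripper":255},{"tx":0,"ty":0,"tz":-5,"ax":0,"ay":0,"az":0,"gripper":255},{"tx":0,"ty":0,"tz":0,"ax":0,"ay":0,"az":0,"gripper":255}]'
python3 where.py;  python3 - <<'E'
from h import *
for n,u0,v0 in(('side',270,180),('top',280,160)):
    im=env.snapshot(n)[:,:,::-1];cv2.imwrite(f'pics/{n}6.png',cv2.resize(im[v0:v0+150,u0:u0+200],None,fx=4,fy=4))
E
```

```text
clock: 14.3
position: [411.4, -179.9, 241.9]
eef_rot: [0.038, 0.999, -0.002, 0.004]
contact_force: [-0.4, 0.3, 0.4]
grip_width: -0.0
t 14.3 pos [ 411.4 -179.9  241.9] box tip -205.8 -0.9 224.9 F [-0.4  0.3  0.4] w -0.0
yaw err deg 0.1 tz [ 0.008 -0.004 -1.   ]
```

View pics/side6.png

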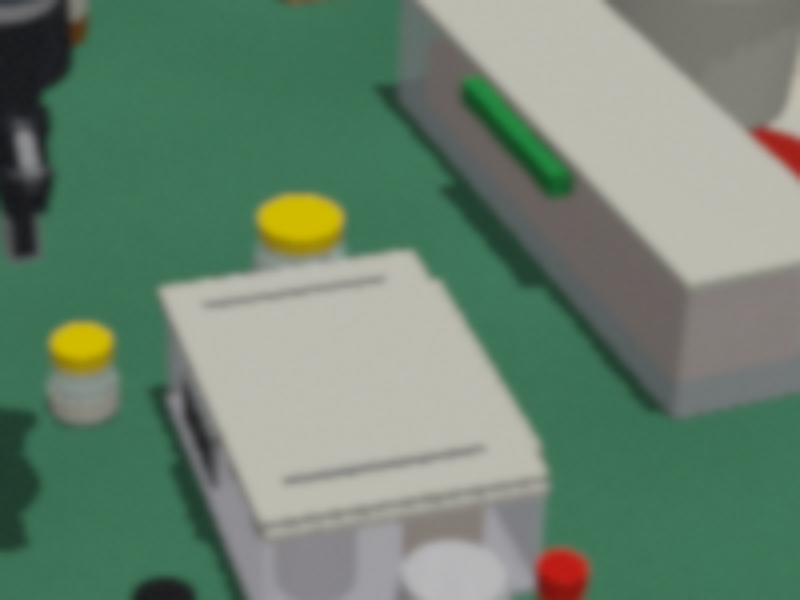

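View pics/top6.png

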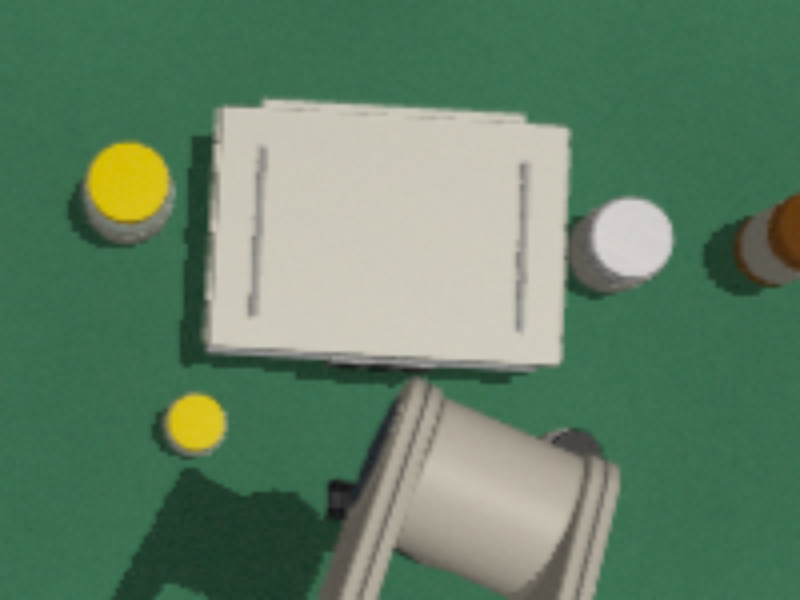

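```bash
python3 - <<'E'
from h import *
s=np.load('s.npy')
im=cv2.imread('pics/side6.png')
for c,col in((0,(0,0,255)),(.2,(0,255,255))):
    q=[W(s,clipp(0,c,r,y,2.5))for r,y in((0,-40),(42,-40),(42,40),(0,40))]
    p=(proj('side',np.vstack(q))-[270,180])*4
    cv2.polylines(im,[p.round().astype(int)],True,col,1);print(c,p.round().tolist())
cv2.imwrite('pics/side7.png',cv2.resize(im[330:530,120:320],None,fx=3,fy=3))
E
```

```text
0 [[211.0, 438.0], [211.0, 491.0], [181.0, 418.0], [180.0, 367.0]]
0.2 [[211.0, 437.0], [199.0, 491.0], [169.0, 419.0], [180.0, 367.0]]
```

View pics/side7.png

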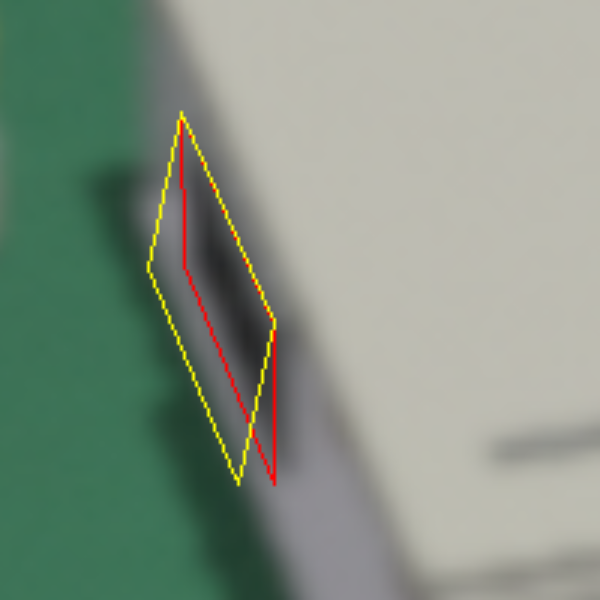

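The clip in the picture matches the 0 rad outline: its near edge sits at crop (285,460), even slightly inside the red line. In the top view, the jars, tin and box are at the same pixels as before, and the hand is clear.

```bash
python3 - <<'E'
from plant import env
print(env.sign_off())
E
```

```text
the job is handed in; nothing more can be done
None
```

I pushed the lid fully shut, then folded the clip down flat against the front of the box. I handed the job in at about 14.4 s of the 51 s allowed; sign-off gives no verdict.

- **Lid:** it met its stop with about 22 N on the closed fingertips, which stood at 98 mm, the shut height. The pictures after that show it level.
- **Clip:** I pushed it down and then inward until the force rose to about 12 N with no further travel. The final side picture matches the outline of a fully folded clip (0 rad) and not one left 0.2 rad open.
- **Box and bystanders:** the box, pickle jar, tin and yellow-lidded jar were at the same pixels in the top view at the end. The arm partly hid the black-lidded pot in that view. I did not recheck the left-hand sauce bottle, but the hand never went near it.
- **Hand:** it finished about 100 mm in front of the box and well above it, with the contact force near zero.

One early move was refused for missing fields and did nothing. No other check failed or disagreed.

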